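Fit the index disc and its cap on the crumb mill

ROBOT

A 6-joint arm with a two-finger parallel gripper is mounted at the origin on the work surface. World frame = base frame: x ahead of the robot, y to its left, z up, the work surface at z = 0. Lengths are in m, angles in rad, forces in N, time in s.
With the tool pointing down it reaches from about 0.325 to 1 m from the base axis. Payload 5.1 kg.
Tool frame: the origin (TCP) lies midway between the tips of the shut fingers; the grasp point (between the pads) lies 19 mm behind it (arm.grip_point_offset is the distance from the TCP to the grasp point, in m); z points along the fingers, y is the line along which they close (so a half turn about z gives the same grasp; the last joint's range is limited). The gripper opens to 85 mm and grips with 20 to 120 N. Pads are 22 mm wide; open, the fingers measure 114 mm over their backs; the gripper's body (76 mm by 85 mm) begins 54 mm behind the grasp point. The pads swing forward as they close: fully open they stand 13 mm farther back than shut.
Start: joints at [1.034, 0.124, 1.65, -0, 1.367, -0.083], TCP at [0.285, 0.584, 0.231] pointing down, gripper open.
Joint ranges: [-2.61, 2.61], [-1.02, 2.33], [0.03, 2.71], [-1.35, 4.49], [0.32, 2.68], [-2.91, 2.91]. Speed limits (rad/s): [2.57, 2.57, 3.14, 3.14, 3.14, 3.14].

INTERFACE

Orientations are given as a rotation vector (axis times angle).
In Python, from cell import arm gives the robot as it stands.
- The arm moves only by the shell command python3 -m jog 'ROWS' [FORCE]. ROWS is JSON, a list of rows, each an object of numbers: "tx", "ty", "tz": the shift along the tool's x, y, z each as a share of 0.05 m, from -1 to 1; "twist": the turn about the tool's z as a share of pi/2 rad, from -1 to 1; "hand": the finger opening in mm, from 0 to 85.4. In form: [{"tx": .., "ty": .., "tz": .., "twist": .., "hand": ..}, ...]. A call has 1 to 20 rows; each row shifts and turns the commanded pose from where the row before left it, along the tool's axes as they then stand; what a row does not reach is not made up. A row lasts 1/10 s, in which the tool goes at most 50 mm and 8.59 degrees, less where a joint would pass 70% of its speed; a pose out of reach is approached as far as the arm can. A call with a number of a shift or a turn outside -1 to 1 is refused whole. A call with a gripper value outside its range is refused whole. The fingers move at their own pace and stop on an object; FORCE is the grip in N (left out, the last holds). Time passes only in rows, so rows that do not move let the fingers close. It gives the time, the measured TCP pose, the force, the opening and the grip force at its end, in the units of the state.
- arm.read_state(): the state, without advancing time (a new reading comes with each control period).
- arm.read_camera(name): name is "scene" or "top" or "wrist"; returns (picture, depth): 480x640x3 uint8, red, green, blue; 480x640 float32, m along the optical axis (not along the pixel's ray), 0 where there is no reading.
- arm.get_calibration(name): a dict with "camera_matrix" (3x3 intrinsics, pixels), "eye" and "attitude" of the camera in the world. Camera axes: x right, y up, looking along -z (the intrinsics and any distortion apply to the point x, -y, -z); pixel columns grow to the right and rows downward; lengths in m; the calibration is good to about 2 mm. A picture is of the moment at which its call begins: read the wrist's pose just before it. get_calibration takes no time and is no camera call; for the wrist camera it gives the pose at the moment of the call.
- arm.close_job(): hands the job in; it is judged then, once.
Trained networks look in the newest picture that a camera, given by its name, has taken for a name from the list of things; names that differ only in an ending like _2 or _b are one class to them, and where a whole thing is asked for, a point or a joint stands for the part that bears it (a point fixed in the world has none). Each returns a list of dicts, best first, with "score" (0 to 1); they miss things now and then, are a little off and sometimes report something else, mostly with a low value. They report only what shows in the picture. A call takes as long as a camera call. They do not tell look-alikes from the thing itself.
- arm.search_frame(camera, query): "point" ([row, column] in pixels, amid what is visible of it).
- arm.masks_of(camera, query): "region" (480x640 bool, what is visible of it) and "point" ([row, column] in pixels, amid what is visible of it).
- arm.tip_of(camera, query): "point" ([row, column] in pixels: a listed point, or the origin of a listed thing).
The state is a dict: "time": time; "joint_pos": joint angles; "qvel": joint speeds; "effort": joint torques, N m; "ee_pos": TCP position; "ee_rot": TCP orientation; "ft_force": force on the tool from outside, world axes, zero at the start; "wrist_torque": the same for the moment, N m; "opening": opening from 0.0 (shut) to 1.0 (fully open); "grasp_force": force on a finger pad.
Only numpy, scipy, OpenCV 4.12 (cv2) and the standard library are available. Lean on these libraries where they do the work, as an engineer would, in place of code of your own. Each camera call takes 0.05 s, during which the arm holds its last target. There are 200 camera calls.

TASK

Get the topping counter's crumb mill ready: take the index disc off its sloping stand and lower it, hub up, over the mill's shaft and anti-rotation pin until it lies fully home and flat on the deck. Then take the push-on cap from the tray and set it upright over the shaft, down on the disc's hub. Lower both gently rather than dropping them, leave the bottles, the cup and the shaker standing where they are, and let go of everything.

Things in the scene. Friction and masses are not known exactly. Their poses are not given: they have to be found in the camera images.
- mill: Fixed round steel crumb mill, 136 mm across (foot 148), flat deck 70 mm above the counter inside a 4 mm high rim of 128 mm inner diameter. A shaft and an anti-rotation pin stand up from the deck, the pin's axis 30 mm from the shaft's. A small chute sticks out 93 mm low down, opposite the pin. Origin: centre of the underside, on the shaft axis; z up; x points from the shaft to the pin.
- mill_seat (a point): On the shaft axis at deck level, 70 mm above the counter: the centre of the disc's underside lies here when the disc is home.
- mill_shaft_tip (a point): Tip of the mill's shaft, 60 mm above the deck (130 mm above the counter). The shaft is 16 mm in diameter, straight for 50 mm, then tapers to 7 mm at the tip.
- mill_pin_foot (a point): Foot of the anti-rotation pin, on its axis at deck level. The pin is 9 mm in diameter, straight for 11 mm, then tapers to 3 mm at its tip 18 mm above the deck. Above a seated disc it sticks out 10 mm, close beside the hub.
- cap_seat (a point): On the shaft axis 112 mm above the counter: where the centre of the cap's underside lies when the cap rests on the hub of the seated disc (the shaft stands 18 mm above the hub top).
- disc: Loose aluminium index disc, about 0.35 kg, 116 mm across, 8 mm thick with its three 1.5 mm feet, with a square hub 34 x 34 mm on its upper side. An 18 mm bore for the shaft runs through hub and disc. Origin: centre of the underside; z: disc axis, to the hub; x: to the pin hole; hub sides face x and y. At the start it lies flat on the sloping stand, hub up, pin hole uphill, y level.
- disc_pin_hole (a point): Centre of the disc's 12 mm pin through-hole, at the underside, 30 mm from the disc's centre.
- disc_hub_top (a point): Centre of the hub's top, 42 mm above the disc's underside. Grip the hub by the two sides that face the disc's y axis: the fingers are then clear of the pin, which comes up on the x side.
- stand: Fixed wooden stand, 112 x 124 mm, with a face 130 mm long that slopes 35 degrees from level, low on the stand's -x side (roughly towards the robot), its top edge about 95 mm above the counter. Two 7 mm high steel pegs near the lower edge keep the disc from sliding down. Origin: centre of the underside; z up.
- cap: Loose black plastic push-on cap (no thread), about 0.1 kg: cylinder 38 mm in diameter, 40 mm high, closed on top, with a bore of about 18.4 mm, 28 mm deep, open underneath. Origin: centre of the underside; z to the closed top. At the start it stands upright in the tray, bore down.
- tray: Fixed shallow steel tray, 100 mm (x) x 150 mm (y), rim 12 mm high, walls 4 mm, floor about 4 mm thick; the cap stands in it. Origin: centre of the underside.
- caddy: Fixed steel box, 68 x 124 mm, 50 mm high, that holds the two squeeze bottles. Origin: centre of the underside.
- bottle0: Bystander: pale squeeze bottle standing in the caddy, 54 mm in diameter, 185 mm tall with a pointed nozzle; top about 190 mm above the counter. Origin: centre of the underside.
- bottle1: Bystander: dark squeeze bottle, the same shape, beside bottle0. Origin: centre of the underside.
- cup: Bystander: loose paper cup of wooden paddles, 70 mm across the top, 140 mm tall with the paddles. Origin: centre of the underside.
- shaker: Bystander: loose sprinkle shaker with a perforated steel top, 62 mm across, 107 mm tall. Origin: centre of the underside.
Things that resemble listed ones, but are neither listed nor needed, are in the scene too. Of the things shaped like the cap, the black one is meant. There is more than one size of the mill; the job needs the larger.

How it is judged:
On the way, in this order (a step that is already met when the one before it is completed fails the run):
1. the disc lies fully home on the deck, over shaft and pin (distance between disc and mill_seat below 0.004 m and horizontal distance between disc_pin_hole and mill_pin_foot below 0.005 m and angle between disc's own z axis and vertical below 0.05 rad), for 0.2 s.
2. the cap sits on the hub over the shaft, the disc still home (all of step 1 and distance between cap and cap_seat below 0.005 m and angle between cap's own z axis and vertical below 0.08 rad), for 0.2 s.
At the end, for the whole second after the job is handed in: Disc home on the deck: underside centre within 4 mm of mill_seat, pin hole within 5 mm of the pin sideways, hub up, tilt below 0.05 rad. Cap on the hub: underside centre within 5 mm of cap_seat, upright within 0.08 rad. Both at rest (below 0.02 m/s) (all of step 2 and linear speed of each of disc, cap below 0.02 m/s); the robot touches nothing.
It fails at once if a squeeze bottle is knocked over or moved by more than 25 mm (distance of any of bottle0, bottle1 from where it was at the start of the episode above 0.025 m or angle between any of bottle0, bottle1's own z axis and vertical above 0.35 rad).
It fails at once if the cup or the shaker is knocked over or moved by more than 25 mm (distance of any of cup, shaker from where it was at the start of the episode above 0.025 m or angle between any of cup, shaker's own z axis and vertical above 0.35 rad).
It fails at once if the disc is dropped or slammed over the shaft (faster than 0.45 m/s there) (distance between disc and mill_seat below 0.06 m and linear speed of disc above 0.45 m/s).
It fails at once if the cap is dropped or slammed over the shaft (faster than 0.45 m/s there) (distance between cap and cap_seat below 0.04 m and linear speed of cap above 0.45 m/s).
It also fails if it takes over 59 s, if anything falls off the work surface, if the arm or the gripper's body presses on something with over 40 N, if the wrist force passes 120 N, or if a joint passes its speed limit or range.

## Working session

There is one attempt and no reset: what is moved stays moved. The work goes in short steps, Python scripts to look and compute and a shell command to move; the robot and the scene stay as the last step left them, time stands still between calls to the robot, and variables do not carry over. Pictures are saved under pics/ and viewed, at most 10 in all, crops included, and the job is handed in when it is done.

```bash
ls; mkdir -p pics; cat > h.py <<'E'
import numpy as np, cv2
from cell import arm
from scipy.spatial.transform import Rotation as R
def att(c):
    a=np.array(c["attitude"],float)
    return a if a.shape==(3,3) else R.from_rotvec(a).as_matrix()
def cloud(name):
    c=arm.get_calibration(name); im,d=arm.read_camera(name)
    K=np.array(c["camera_matrix"]); v,u=np.mgrid[:480,:640]
    p=np.stack([(u-K[0,2])/K[0,0]*d,-(v-K[1,2])/K[1,1]*d,-d],-1)
    P=p@att(c).T+np.array(c["eye"]); P[d==0]=np.nan
    return im,P
def save(n,im): cv2.imwrite(f"pics/{n}.png",im[...,::-1])
E
python3 - <<'E'
from h import *
print(arm.read_state()); print(arm.get_calibration("top"))
out=[]
for n in("scene","top"):
    im,P=cloud(n); out.append(im); np.savez(f"{n}.npz",im=im,P=P)
    for q in("mill","disc","cap","stand","tray","cup","shaker","bottle0"):
        for r in arm.search_frame(n,q)[:3]:
            i,j=map(int,r["point"]); print(n,q,round(r["score"],2),i,j,P[i,j].round(3))
    save(n,im)
E
```

```text
pics
{'time': 0.0, 'joint_pos': array([ 1.03438932e+00,  1.24523766e-01,  1.65169661e+00, -9.08341781e-06,
        1.36750262e+00, -8.25507621e-02]), 'qvel': array([ 0.00152189, -0.00093879,  0.00047881, -0.00065953, -0.00017805,
       -0.00126639]), 'effort': array([-4.86122826e-04, -4.23605418e+01, -3.65460241e+01,  4.00181989e-05,
        6.87779946e-03, -2.81529390e-05]), 'ee_pos': array([0.28466327, 0.58365999, 0.23002758]), 'ee_rot': array([-0.70666543, -3.06042401,  0.00319097]), 'ft_force': array([ 0.23776197,  1.31649166, -0.7706481 ]), 'wrist_torque': array([-0.03561055,  0.01974494, -0.0004845 ]), 'grasp_force': 0.0, 'opening': 1.0009067191517715}
{'camera_matrix': array([[547.68487858,   0.        , 318.82829312],
       [  0.        , 547.68487858, 235.155647  ],
       [  0.        ,   0.        ,   1.        ]]), 'eye': array([0.30226534, 0.00689927, 1.44636168]), 'attitude': array([ 0.10886034, -0.10477813, -1.57314951])}
scene mill 0.77 307 482 [0.341 0.347 0.046]
scene mill 0.71 315 383 [0.54  0.258 0.074]
scene disc 0.72 217 267 [ 0.506 -0.173  0.087]
scene cap 0.
[... 448 characters left out ...]
ttle0 0.96 261 252 [0.668 0.003 0.122]
scene bottle0 0.73 277 269 [0.666 0.058 0.112]
scene bottle0 0.48 218 264 [ 0.507 -0.184  0.08 ]
top mill 0.83 230 234 [0.505 0.225 0.072]
top mill 0.62 308 196 [0.309 0.321 0.051]
top disc 0.8 229 398 [ 0.502 -0.188  0.094]
top disc 0.41 232 235 [0.499 0.222 0.073]
top cap 0.72 240 306 [0.481 0.043 0.045]
top cap 0.67 285 302 [0.366 0.054 0.044]
top stand 0.85 216 394 [ 0.535 -0.179  0.092]
top tray 0.69 245 319 [0.473 0.01  0.003]
top cup 0.78 193 477 [ 0.593 -0.39   0.091]
top shaker 0.87 174 155 [0.642 0.42  0.109]
top bottle0 0.9 171 304 [0.638 0.045 0.145]
top bottle0 0.64 172 332 [ 0.636 -0.023  0.142]
top bottle0 0.44 231 239 [0.502 0.212 0.072]
```

```bash
python3 - <<'E'
from h import *
im=np.load("top.npz")["im"]
c=cv2.resize(im[140:340,130:500],(800,432),interpolation=cv2.INTER_CUBIC); save("topc",c)
E
```

```text
(no output)
```

View pics/topc.png

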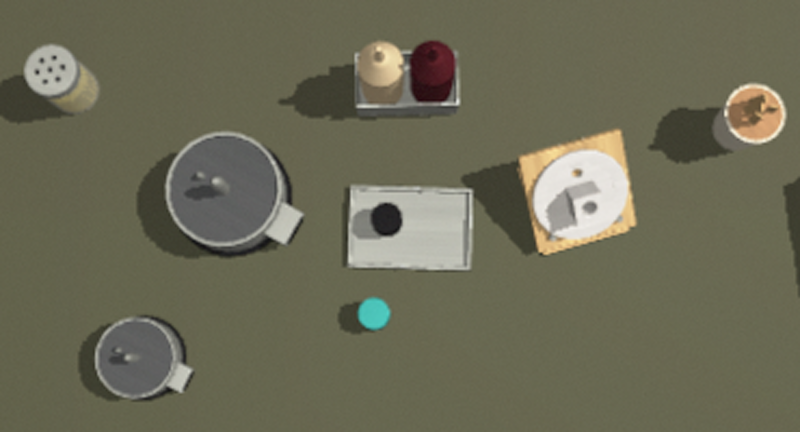

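View pics/scene.png

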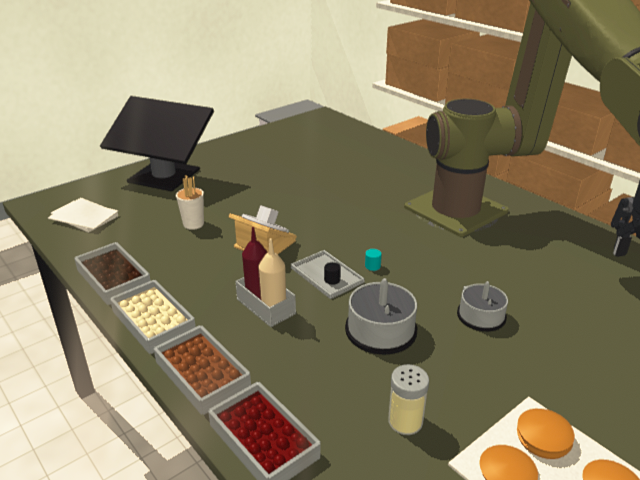

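The top crop shows two mills: the larger at crop (225,190), full-image (234,228), and a smaller look-alike at crop (138,357). The larger one is ours. There are two cap shapes: black in the tray at crop (387,219), full-image (306,240), and teal outside it at crop (374,313). Black is ours. The disc is on the stand with its hub at crop (585,200) and its pin hole at (577,172).

```bash
cat >> h.py <<'E'
def near(P,c,r,z0,z1):
    m=(np.hypot(P[...,0]-c[0],P[...,1]-c[1])<r)&(P[...,2]>z0)&(P[...,2]<z1); return m
def circ(p):
    A=np.c_[2*p[:,:2],np.ones(len(p))]; s=np.linalg.lstsq(A,(p[:,:2]**2).sum(1),rcond=None)[0]
    return s[:2],np.sqrt(s[2]+s[0]**2+s[1]**2)
E
python3 - <<'E'
from h import *
for n in("top","scene"):
    P=np.load(n+".npz")["P"]
    t=P[near(P,(.3,-.0),.05,-.02,.02)]; print(n,"table z",np.median(t[:,2]))
    m=near(P,(.495,.225),.1,.062,.08); dk=P[m]; print("deck n",len(dk),dk.mean(0).round(4), np.median(dk[:,2]).round(4),dk.min(0),dk.max(0))
    s=P[near(P,(.495,.225),.06,.095,.14)]; print("shaft",len(s),s.mean(0).round(4),s[:,2].max() if len(s) else 0)
    s=P[near(P,(.495,.225),.06,.078,.095)]; print("mid",s.round(3).tolist()[:20])
    c=P[near(P,(.481,.043),.035,.03,.06)]; top=c[c[:,2]>.040]; print("cap",len(top),top.mean(0).round(4),top.min(0),top.max(0))
    # stand face/hub in disc frame
    q=P[near(P,(.505,-.18),.09,.03,.16)]
    for r in arm.masks_of(n,"disc")[:1] if n=="top" else []:
        q=P[r["region"]]; q=q[~np.isnan(q[:,0])]
        from numpy.linalg import svd
        best=None;rng=np.random.default_rng(0)
        for _ in range(400):
            a,b,c=q[rng.choice(len(q),3,False)]; nn=np.cross(b-a,c-a); L=np.linalg.norm(nn)
            if L<1e-5: continue
            nn/=L; nn*=np.sign(nn[2]); k=abs((q-a)@nn)<.0025
            if best is None or k.sum()>best.sum(): best=k
        pl=q[best]; cen=pl.mean(0); nn=svd(pl-cen)[2][2]; nn*=np.sign(nn[2])
        h=(q-cen)@nn; print("plane",cen.round(4),nn.round(3),"tilt",np.degrees(np.arccos(nn[2])),"yaw uphill",np.degrees(np.arctan2(-nn[1],-nn[0])))
        t=q[(h>.029)&(h<.045)]; print("hub",len(t),t.mean(0).round(4),(t.min(0)+t.max(0))/2,np.median((t-cen)@nn))
        # circle in plane
        x=np.array([-nn[0],-nn[1],0]);x-=x@nn*nn;x/=np.linalg.norm(x);y=np.cross(nn,x)
        uv=np.c_[(pl-cen)@x,(pl-cen)@y]; (cx,cy),rad=cv2.minEnclosingCircle(uv.astype(np.float32)); C=cen+cx*x+cy*y
        print("disc centre plate top",C.round(4),rad,"hubtop pred",(C+nn*.034).round(4))
E
```

```text
top table z 0.0004223651290238273
deck n 2169 [0.5107 0.2285 0.0712] 0.0712 [0.44346387 0.16114403 0.062006  ] [0.57997605 0.29615161 0.0798707 ]
shaft 43 [0.5095 0.2269 0.1216] 0.13448463033187363
mid [[0.542, 0.192, 0.078], [0.532, 0.242, 0.079], [0.532, 0.212, 0.078], [0.528, 0.256, 0.085], [0.528, 0.253, 0.09], [0.529, 0.252, 0.083], [0.526, 0.259, 0.082], [0.526, 0.256, 0.086], [0.525, 0.253, 0.089], [0.526, 0.251, 0.086], [0.527, 0.212, 0.079], [0.523, 0.256, 0.088], [0.523, 0.254, 0.084], [0.523, 0.251, 0.086], [0.521, 0.254, 0.081], [0.514, 0.222, 0.092], [0.514, 0.222, 0.08], [0.514, 0.202, 0.078], [0.514, 0.197, 0.078], [0.51, 0.222, 0.09]]
cap 162 [0.4794 0.0382 0.0448] [0.46087654 0.01999409 0.04016169] [0.49746672 0.05621842 0.05439625]
plane [ 0.5059 -0.1888  0.0683] [-0.549 -0.147  0.823] tilt 34.6239919977234 yaw uphill 14.967178381575627
hub 154 [ 0.4841 -0.1958  0.0935] [ 0.48440662 -0.19634548  0.09341317] 0.033211947890511184
disc centre plate top [ 0.5027 -0.1902  0.0659] 0.05828308314085007 hubtop pred [ 0.484  -0.1952  0.0939]
scene table z 0.0010741412558832875
deck n 2403 [0.5173 0.2342 0.0714] 0.0715 [0.44284299 0.16024656 0.06210482] [0.58066612 0.29750825 0.07979561]
shaft 126 [0.5144 0.2314 0.1144] 0.13251844712605532
mid [[0.478, 0.178, 0.079], [0.519, 0.227, 0.094], [0.518, 0.229, 0.095], [0.514, 0.231, 0.094], [0.512, 0.234, 0.095], [0.517, 0.223, 0.088], [0.519, 0.228, 0.092], [0.52, 0.231, 0.094], [0.517, 0.231, 0.093], [0.515, 0.232, 0.092], [0.516, 0.235, 0.095], [0.511, 0.236, 0.093], [0.455, 0.258, 0.078], [0.521, 0.227, 0.09], [0.52, 0.229, 0.091], [0.518, 0.229, 0.09], [0.519, 0.233, 0.092], [0.516, 0.233, 0.091], [0.514, 0.234, 0.09], [0.514, 0.236, 0.092]]
cap 144 [0.4807 0.0399 0.0442] [0.46138157 0.01988125 0.04008821] [0.49795408 0.05808881 0.04810844]
```

```bash
cat >> h.py <<'E'
def plan(xyz,yaw):
    """twist (share) first, then shift in turned tool axes (shares of 0.05)"""
    s=arm.read_state(); M=R.from_rotvec(s["ee_rot"]).as_matrix(); p=s["ee_pos"]
    a=np.degrees(np.arctan2(M[1,1],M[0,1])); d=(yaw-a+90)%180-90
    for dd in (d,d-180*np.sign(d)):
        M2=M@R.from_euler("z",-dd,degrees=True).as_matrix()
        print("yaw_y now %.1f"%a,"tw deg %.1f share %.3f"%(-dd,-dd/90),"shift shares",(M2.T@(np.array(xyz)-p)/.05).round(2),"pos",p.round(4),"q6 %.2f"%s["joint_pos"][5],"tz axis",M[:,2].round(3))
E
python3 -c "
from h import *
plan((.488,-.195,.067),105)"
```

```text
yaw_y now 64.0 tw deg -41.0 share -0.456 shift shares [  0.11 -16.1    3.29] pos [0.285  0.5842 0.2313] q6 -0.08 tz axis [ 0.  0. -1.]
yaw_y now 64.0 tw deg 139.0 share 1.544 shift shares [-0.11 16.1   3.29] pos [0.285  0.5842 0.2313] q6 -0.08 tz axis [ 0.  0. -1.]
```

```bash
python3 -m jog '[{"twist":-0.0912,"hand":60},{"twist":-0.0912},{"twist":-0.0912},{"twist":-0.0912},{"twist":-0.0912},{"ty":-0.5},{"ty":-0.9},{"ty":-0.9},{"ty":-0.9},{"ty":-0.9},{"ty":-0.9},{"ty":-0.9},{"ty":-0.9},{"ty":-0.9},{"ty":-0.9},{"ty":-0.9},{"ty":-0.9},{"ty":-0.9},{"ty":-0.9},{"ty":-0.9}]' 20; python3 -c "
from h import *
plan((.488,-.195,.067),105)"
```

```text
yaw_y now 64.0 tw deg -41.0 share -0.456 shift shares [  0.11 -16.1    3.29] pos [0.285  0.5842 0.2313] q6 -0.08 tz axis [ 0.  0. -1.]
yaw_y now 64.0 tw deg 139.0 share 1.544 shift shares [-0.11 16.1   3.29] pos [0.285  0.5842 0.2313] q6 -0.08 tz axis [ 0.  0. -1.]schema error: expected keys tx, ty, tz, twist, hand
```

```bash
python3 -m jog '[{"tx":0,"ty":0,"tz":0,"twist":-0.0912,"hand":60},{"tx":0,"ty":0,"tz":0,"twist":-0.0912,"hand":60},{"tx":0,"ty":0,"tz":0,"twist":-0.0912,"hand":60},{"tx":0,"ty":0,"tz":0,"twist":-0.0912,"hand":60},{"tx":0,"ty":0,"tz":0,"twist":-0.0912,"hand":60},{"tx":0,"ty":-0.5,"tz":0,"twist":0,"hand":60},{"tx":0,"ty":-0.9,"tz":0,"twist":0,"hand":60},{"tx":0,"ty":-0.9,"tz":0,"twist":0,"hand":60},{"tx":0,"ty":-0.9,"tz":0,"twist":0,"hand":60},{"tx":0,"ty":-0.9,"tz":0,"twist":0,"hand":60},{"tx":0,"ty":-0.9,"tz":0,"twist":0,"hand":60},{"tx":0,"ty":-0.9,"tz":0,"twist":0,"hand":60},{"tx":0,"ty":-0.9,"tz":0,"twist":0,"hand":60},{"tx":0,"ty":-0.9,"tz":0,"twist":0,"hand":60},{"tx":0,"ty":-0.9,"tz":0,"twist":0,"hand":60},{"tx":0,"ty":-0.9,"tz":0,"twist":0,"hand":60},{"tx":0,"ty":-0.9,"tz":0,"twist":0,"hand":60},{"tx":0,"ty":-0.9,"tz":0,"twist":0,"hand":60},{"tx":0,"ty":-0.9,"tz":0,"twist":0,"hand":60},{"tx":0,"ty":-0.5,"tz":0,"twist":0,"hand":60}]' 20; python3 -c "
from h import *
plan((.488,-.195,.067),105)"
```

```text
time: 2.95
ee_pos: [0.4501, -0.0319, 0.2317]
ee_rot: [-0.407, 3.114, -0.001]
ft_force: [0.3, 1.1, 0.2]
opening: 0.703
grasp_force: 0.0
yaw_y now 104.9 tw deg -0.1 share -0.001 shift shares [ 0.11 -3.34  3.3 ] pos [ 0.4501 -0.0319  0.2317] q6 -2.02 tz axis [ 0.001 -0.001 -1.   ]
yaw_y now 104.9 tw deg 179.9 share 1.999 shift shares [-0.11  3.34  3.3 ] pos [ 0.4501 -0.0319  0.2317] q6 -2.02 tz axis [ 0.001 -0.001 -1.   ]
```

```bash
python3 -m jog '[{"tx":0.03,"ty":-0.67,"tz":0,"twist":0,"hand":60},{"tx":0.03,"ty":-0.67,"tz":0,"twist":0,"hand":60},{"tx":0.03,"ty":-0.67,"tz":0,"twist":0,"hand":60},{"tx":0.02,"ty":-0.67,"tz":0.1,"twist":0,"hand":60},{"tx":0,"ty":-0.66,"tz":0.3,"twist":0,"hand":60},{"tx":0,"ty":0,"tz":0.5,"twist":0,"hand":60},{"tx":0,"ty":0,"tz":0.5,"twist":0,"hand":60},{"tx":0,"ty":0,"tz":0.4,"twist":0,"hand":60},{"tx":0,"ty":0,"tz":0,"twist":0,"hand":60}]' 20; python3 - <<'E'
from h import *
plan((.488,-.195,.067),105)
im,P=cloud("wrist"); save("w1",im); np.savez("w1.npz",im=im,P=P)
E
```

```text
time: 3.85
ee_pos: [0.4856, -0.1908, 0.1378]
ee_rot: [0.41, -3.109, -0.006]
ft_force: [-0.3, 0.2, -0.8]
opening: 0.702
grasp_force: 0.0
yaw_y now 105.0 tw deg 0.0 share 0.000 shift shares [-0.03 -0.1   1.42] pos [ 0.4856 -0.1908  0.1378] q6 -2.31 tz axis [-0.006  0.003 -1.   ]
yaw_y now 105.0 tw deg -180.0 share -2.000 shift shares [0.03 0.1  1.42] pos [ 0.4856 -0.1908  0.1378] q6 -2.31 tz axis [-0.006  0.003 -1.   ]
```

View pics/w1.png

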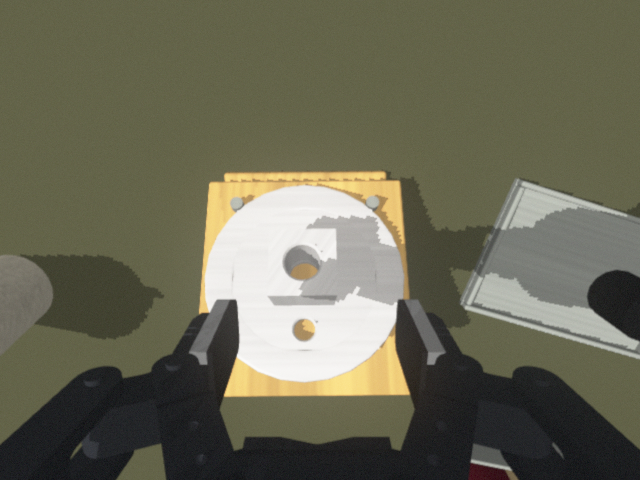

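Hub bore is at (302,263) and the pin hole at (304,329), between the open fingers at about columns 220 and 420. Next I descend and grip.

```bash
python3 - <<'E'
from h import *
P=np.load("w1.npz")["P"]; n=np.array([-.549,-.147,.823])
h=(P-np.array([.5059,-.1888,.0683]))@n
m=(h>.029)&(h<.04)&(np.hypot(P[...,0]-.484,P[...,1]+.196)<.035); q=P[m]; print(len(q),q.mean(0),(q.min(0)+q.max(0))/2)
E
python3 -m jog '[{"tx":-0.03,"ty":-0.1,"tz":0,"twist":0,"hand":60},{"tx":0,"ty":0,"tz":0.3,"twist":0,"hand":60},{"tx":0,"ty":0,"tz":0.3,"twist":0,"hand":60},{"tx":0,"ty":0,"tz":0.3,"twist":0,"hand":60},{"tx":0,"ty":0,"tz":0.2,"twist":0,"hand":60},{"tx":0,"ty":0,"tz":0.2,"twist":0,"hand":60},{"tx":0,"ty":0,"tz":0.1,"twist":0,"hand":60},{"tx":0,"ty":0,"tz":0,"twist":0,"hand":60},{"tx":0,"ty":0,"tz":0,"twist":0,"hand":60}]' 40; python3 -c "
from h import *
plan((.488,-.195,.067),105)"
```

```text
3787 [ 0.4834621  -0.19856905  0.09303345] [ 0.48371586 -0.19823353  0.09263585]
time: 4.8
ee_pos: [0.4908, -0.1963, 0.0716]
ee_rot: [-0.411, 3.114, -0.001]
ft_force: [-0.3, 0.2, 1.5]
opening: 0.707
grasp_force: 0.0
yaw_y now 105.0 tw deg 0.0 share 0.000 shift shares [0.05 0.04 0.09] pos [ 0.4908 -0.1963  0.0716] q6 -2.32 tz axis [ 0.001 -0.    -1.   ]
yaw_y now 105.0 tw deg -180.0 share -2.000 shift shares [-0.05 -0.04  0.09] pos [ 0.4908 -0.1963  0.0716] q6 -2.32 tz axis [ 0.001 -0.    -1.   ]
```

```bash
python3 -m jog '[{"tx":0.05,"ty":0.02,"tz":0.08,"twist":0,"hand":60},{"tx":0,"ty":0,"tz":0,"twist":0,"hand":45},{"tx":0,"ty":0,"tz":0,"twist":0,"hand":20},{"tx":0,"ty":0,"tz":0,"twist":0,"hand":10},{"tx":0,"ty":0,"tz":0,"twist":0,"hand":10},{"tx":0,"ty":0,"tz":0,"twist":0,"hand":10},{"tx":0,"ty":0,"tz":0,"twist":0,"hand":10},{"tx":0,"ty":0,"tz":0,"twist":0,"hand":10}]' 40; python3 -m jog '[{"tx":0,"ty":0,"tz":-0.1,"twist":0,"hand":10},{"tx":0,"ty":0,"tz":-0.2,"twist":0,"hand":10},{"tx":0,"ty":0,"tz":-0.4,"twist":0,"hand":10},{"tx":0,"ty":0,"tz":-0.5,"twist":0,"hand":10},{"tx":0,"ty":0,"tz":-0.5,"twist":0,"hand":10},{"tx":0,"ty":0,"tz":-0.4,"twist":0,"hand":10},{"tx":0,"ty":0,"tz":-0.3,"twist":0,"hand":10},{"tx":0,"ty":0,"tz":0,"twist":0,"hand":10}]' 40;python3 - <<'E'
from h import *
plan((.39,-.27,.16),105)
im,P=cloud("wrist"); save("w2",im); np.savez("w2.npz",im=im,P=P)
for n in ("top",):
    im,P=cloud(n); np.savez("top2.npz",im=im,P=P)
    r=arm.masks_of(n,"disc")
    for x in r[:2]: print(x["score"],x["point"],np.nanmedian(P[x["region"]],0))
E
```

```text
time: 5.6
ee_pos: [0.4883, -0.1967, 0.068]
ee_rot: [-0.411, 3.114, -0.003]
ft_force: [-0.1, -5.3, 3.0]
opening: 0.394
grasp_force: 43.6
time: 6.4
ee_pos: [0.4889, -0.196, 0.1898]
ee_rot: [-0.411, 3.111, -0.003]
ft_force: [0.3, -0.9, -2.5]
opening: 0.389
grasp_force: 42.9
yaw_y now 105.1 tw deg 0.1 share 0.001 shift shares [ 2.3  -0.92  0.59] pos [ 0.4889 -0.196   0.1898] q6 -2.32 tz axis [ 0.004 -0.001 -1.   ]
yaw_y now 105.1 tw deg -179.9 share -1.999 shift shares [-2.3   0.92  0.59] pos [ 0.4889 -0.196   0.1898] q6 -2.32 tz axis [ 0.004 -0.001 -1.   ]
0.77 [235.7, 395.9] [ 0.47432171 -0.17279147  0.19751169]
```

View pics/w2.png

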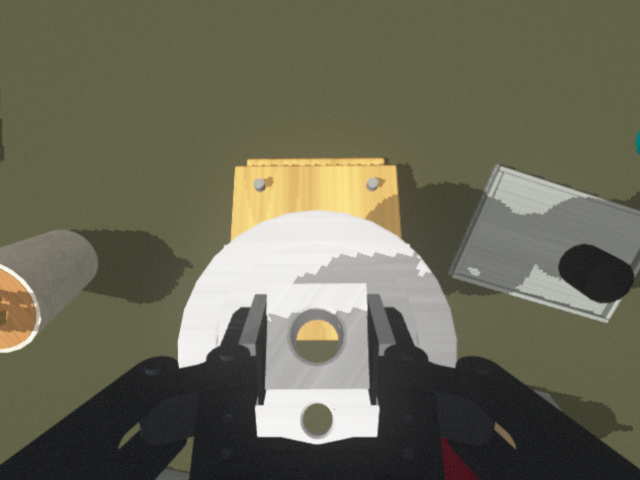

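Hub is held between the fingers with the bore at (317,335) and the pin hole at (317,420). Next I get the present tilt.

```bash
cat >> h.py <<'E'
def plane(q,tol=.002,it=500):
    rng=np.random.default_rng(0); best=None
    for _ in range(it):
        a,b,c=q[rng.choice(len(q),3,False)]; n=np.cross(b-a,c-a); L=np.linalg.norm(n)
        if L<1e-6: continue
        k=abs((q-a)@(n/L))<tol
        if best is None or k.sum()>best.sum(): best=k
    p=q[best]; c=p.mean(0); n=np.linalg.svd(p-c,full_matrices=False)[2][2]; n*=np.sign(n[2]); return c,n,p
E
python3 - <<'E'
from h import *
P=np.load("w2.npz")["P"]
def rep(t,sl):
    q=P[sl].reshape(-1,3); q=q[~np.isnan(q[:,0])]; c,n,p=plane(q); print(t,len(q),len(p),c.round(4),n.round(3),"tilt %.1f"%np.degrees(np.arccos(n[2])))
    return c,n,p
rep("plate",np.s_[215:280,290:350]); rep("hub",np.s_[288:388,270:365])
E
```

```text
plate 3878 3875 [ 0.4703 -0.1995  0.1638] [-0.549 -0.15   0.822] tilt 34.7
hub 9475 7169 [ 0.4839 -0.1969  0.2152] [-0.556 -0.151  0.817] tilt 35.2
```

```bash
python3 -c "
from h import *
plan((.375,-.275,.19),105)"
python3 -m jog '[{"tx":0.2,"ty":-0.1,"tz":0,"twist":0,"hand":10},{"tx":0.4,"ty":-0.15,"tz":0,"twist":0,"hand":10},{"tx":0.5,"ty":-0.2,"tz":0,"twist":0,"hand":10},{"tx":0.5,"ty":-0.2,"tz":0,"twist":0,"hand":10},{"tx":0.5,"ty":-0.2,"tz":0,"twist":0,"hand":10},{"tx":0.4,"ty":-0.1,"tz":0,"twist":0,"hand":10},{"tx":0.1,"ty":0,"tz":0.2,"twist":0,"hand":10},{"tx":0,"ty":0,"tz":0.5,"twist":0,"hand":10},{"tx":0,"ty":0,"tz":0.6,"twist":0,"hand":10},{"tx":0,"ty":0,"tz":0.6,"twist":0,"hand":10},{"tx":0,"ty":0,"tz":0.5,"twist":0,"hand":10},{"tx":0,"ty":0,"tz":0.2,"twist":0,"hand":10},{"tx":0,"ty":0,"tz":0,"twist":0,"hand":10}]' 40; python3 -c "
from h import *
plan((.375,-.275,.05),105)"
```

```text
yaw_y now 105.0 tw deg 0.0 share 0.000 shift shares [ 2.58 -0.96 -0.08] pos [ 0.487  -0.1953  0.1858] q6 -2.32 tz axis [-0.002  0.001 -1.   ]
yaw_y now 105.0 tw deg -180.0 share -2.000 shift shares [-2.58  0.96 -0.08] pos [ 0.487  -0.1953  0.1858] q6 -2.32 tz axis [-0.002  0.001 -1.   ]
time: 7.85
ee_pos: [0.3732, -0.274, 0.0549]
ee_rot: [0.411, -3.111, -0.007]
ft_force: [-0.2, -0.1, -3.4]
opening: 0.387
grasp_force: 42.7
yaw_y now 105.0 tw deg 0.0 share 0.000 shift shares [-0.03 -0.03  0.1 ] pos [ 0.3732 -0.274   0.0549] q6 -2.58 tz axis [-0.004  0.004 -1.   ]
yaw_y now 105.0 tw deg -180.0 share -2.000 shift shares [0.03 0.03 0.1 ] pos [ 0.3732 -0.274   0.0549] q6 -2.58 tz axis [-0.004  0.004 -1.   ]
```

```bash
python3 -m jog '[{"tx":0,"ty":0,"tz":0.08,"twist":0,"hand":10},{"tx":0,"ty":0,"tz":0.08,"twist":0,"hand":10},{"tx":0,"ty":0,"tz":0.08,"twist":0,"hand":10},{"tx":0,"ty":0,"tz":0.08,"twist":0,"hand":10},{"tx":0,"ty":0,"tz":0,"twist":0,"hand":10}]' 25; python3 -m jog '[{"tx":0,"ty":0,"tz":0.08,"twist":0,"hand":10},{"tx":0,"ty":0,"tz":0.08,"twist":0,"hand":10},{"tx":0,"ty":0,"tz":0.08,"twist":0,"hand":10},{"tx":0,"ty":0,"tz":0.06,"twist":0,"hand":10},{"tx":0,"ty":0,"tz":0,"twist":0,"hand":10}]'
```

```text
time: 8.35
ee_pos: [0.3748, -0.2757, 0.0414]
ee_rot: [-0.411, 3.114, -0.001]
ft_force: [-0.0, 0.9, -2.2]
opening: 0.393
grasp_force: 42.9
time: 8.85
ee_pos: [0.3815, -0.2777, 0.0332]
ee_rot: [-0.405, 3.102, -0.008]
ft_force: [9.5, 10.1, 22.4]
opening: 0.391
grasp_force: 47.4
```

```bash
python3 - <<'E'
from h import *
print(arm.read_state()["ee_pos"])
im,P=cloud("wrist"); save("w3",im); np.savez("w3.npz",im=im,P=P)
for sl in (np.s_[170:260,280:350],np.s_[288:388,270:365]):
    q=P[sl].reshape(-1,3); q=q[~np.isnan(q[:,0])]; c,n,p=plane(q); print(len(q),len(p),c.round(4),n.round(3),"tilt %.1f"%np.degrees(np.arccos(n[2])))
E
```

```text
[ 0.38151774 -0.27770668  0.03317193]
6279 5410 [ 0.3503 -0.2868  0.009 ] [-0.453 -0.121  0.883] tilt 28.0
9472 6561 [ 0.3757 -0.2787  0.06  ] [-0.417 -0.109  0.902] tilt 25.5
```

View pics/w3.png

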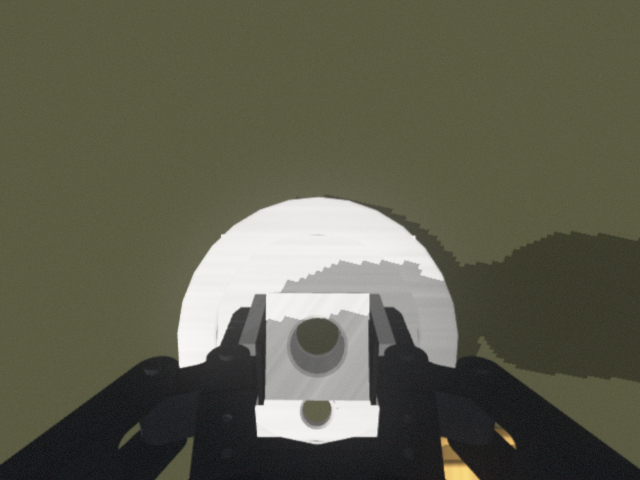

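```bash
python3 -m jog '[{"tx":0,"ty":0,"tz":0,"twist":0,"hand":30},{"tx":0,"ty":0,"tz":0.08,"twist":0,"hand":30},{"tx":0,"ty":0,"tz":0.08,"twist":0,"hand":30},{"tx":0,"ty":0,"tz":0,"twist":0,"hand":30}]' 20; python3 -m jog '[{"tx":0,"ty":0,"tz":0.08,"twist":0,"hand":30},{"tx":0,"ty":0,"tz":0.06,"twist":0,"hand":30},{"tx":0,"ty":0,"tz":0,"twist":0,"hand":30},{"tx":0,"ty":0,"tz":0,"twist":0,"hand":30}]' 20;  python3 - <<'E'
from h import *
im,P=cloud("wrist"); np.savez("w4.npz",im=im,P=P)
for sl in (np.s_[200:270,280:350],np.s_[288:388,270:365]):
    q=P[sl].reshape(-1,3); q=q[~np.isnan(q[:,0])]; c,n,p=plane(q); print(len(q),len(p),c.round(4),n.round(3),"tilt %.1f"%np.degrees(np.arccos(n[2])))
plan((.375,-.275,.0),105)
E
```

```text
time: 9.3
ee_pos: [0.3831, -0.2797, 0.0262]
ee_rot: [-0.406, 3.099, -0.017]
ft_force: [11.4, 5.7, 21.9]
opening: 0.39
grasp_force: 48.1
time: 9.7
ee_pos: [0.3831, -0.2809, 0.0193]
ee_rot: [-0.408, 3.099, -0.021]
ft_force: [12.1, 2.2, 20.0]
opening: 0.386
grasp_force: 48.7
4884 4873 [ 0.3546 -0.2893  0.0102] [-0.173 -0.032  0.984] tilt 10.1
9466 4835 [ 0.3775 -0.2815  0.0494] [-0.181 -0.033  0.983] tilt 10.6
yaw_y now 105.0 tw deg -0.0 share -0.000 shift shares [0.13 0.16 0.38] pos [ 0.3831 -0.2809  0.0193] q6 -2.58 tz axis [ 0.018 -0.011 -1.   ]
yaw_y now 105.0 tw deg 180.0 share 2.000 shift shares [-0.13 -0.16  0.38] pos [ 0.3831 -0.2809  0.0193] q6 -2.58 tz axis [ 0.018 -0.011 -1.   ]
```

```bash
python3 -m jog '[{"tx":0,"ty":0,"tz":0.08,"twist":0,"hand":30},{"tx":0,"ty":0,"tz":0.02,"twist":0,"hand":30},{"tx":0,"ty":0,"tz":0,"twist":0,"hand":36},{"tx":0,"ty":0,"tz":0,"twist":0,"hand":45},{"tx":0,"ty":0,"tz":0,"twist":0,"hand":60},{"tx":0,"ty":0,"tz":0,"twist":0,"hand":60},{"tx":0,"ty":0,"tz":0,"twist":0,"hand":60},{"tx":0,"ty":0,"tz":0,"twist":0,"hand":60}]' 20; python3 - <<'E'
from h import *
im,P=cloud("wrist"); np.savez("w4.npz",im=im,P=P)
for sl in (np.s_[200:270,280:350],np.s_[288:388,270:365]):
    q=P[sl].reshape(-1,3); q=q[~np.isnan(q[:,0])]; c,n,p=plane(q); print(len(q),len(p),c.round(4),n.round(3),"tilt %.1f"%np.degrees(np.arccos(n[2])), (p.min(0)+p.max(0))/2)
m=near(P,c,.035,.037,.047); r=cv2.minAreaRect((P[m][:,:2]*1000).astype(np.float32)); print("hub rect mm",r)
plan((.375,-.275,.014),105)
print(arm.read_state()["opening"])
E
```

```text
time: 10.55
ee_pos: [0.3741, -0.2752, 0.0058]
ee_rot: [0.411, -3.114, -0.001]
ft_force: [-1.0, -0.9, -0.2]
opening: 0.699
grasp_force: 0.0
4880 4634 [ 0.3428 -0.2843  0.0083] [-0.002 -0.001  1.   ] tilt 0.1 [ 0.34399447 -0.28380466  0.0079697 ]
9461 5795 [ 0.3702 -0.2777  0.0266] [-0.969 -0.245  0.044] tilt 87.5 [ 0.36948729 -0.27622008  0.02522619]
hub rect mm ((382.8282470703125, -274.3681335449219), (40.891578674316406, 68.86035919189453), 14.917511940002441)
yaw_y now 105.0 tw deg 0.0 share 0.000 shift shares [-0.02  0.   -0.16] pos [ 0.3743 -0.2753  0.006 ] q6 -2.58 tz axis [-0.001  0.001 -1.   ]
yaw_y now 105.0 tw deg -180.0 share -2.000 shift shares [ 0.02 -0.   -0.16] pos [ 0.3743 -0.2753  0.006 ] q6 -2.58 tz axis [-0.001  0.001 -1.   ]
0.7023286266412524
```

```bash
cat >> h.py <<'E'
def intool(P):
    s=arm.read_state(); M=R.from_rotvec(s["ee_rot"]).as_matrix(); return (P-s["ee_pos"])@M
E
python3 - <<'E'
from h import *
P=np.load("w4.npz")["P"]; T=intool(P)
m=(abs(P[...,2]-.042)<.0025)&(abs(T[...,1])<.022)&(abs(T[...,0])<.045); q=T[m]
print(len(q),np.percentile(q[:,:2],[.5,99.5],axis=0).round(4), "z",np.median(P[m][:,2]))
r=cv2.minAreaRect((q[:,:2]*1000).astype(np.float32)); print(r)
print("edges", [ (v,int(((q[:,0]>v/1000)&(q[:,0]<=(v+2)/1000)).sum())) for v in range(-40,40,2)])
E
```

```text
7497 [[-0.0271 -0.0216]
 [ 0.0053  0.0122]] z 0.042327739857498506
((-11.558877944946289, -4.733980178833008), (34.732025146484375, 34.357940673828125), 0.0698050856590271)
edges [(-40, 0), (-38, 0), (-36, 0), (-34, 0), (-32, 0), (-30, 6), (-28, 131), (-26, 388), (-24, 540), (-22, 618), (-20, 452), (-18, 352), (-16, 319), (-14, 260), (-12, 279), (-10, 285), (-8, 316), (-6, 388), (-4, 521), (-2, 588), (0, 610), (2, 639), (4, 805), (6, 0), (8, 0), (10, 0), (12, 0), (14, 0), (16, 0), (18, 0), (20, 0), (22, 0), (24, 0), (26, 0), (28, 0), (30, 0), (32, 0), (34, 0), (36, 0), (38, 0)]
```

```bash
python3 -m jog '[{"tx":0,"ty":0,"tz":-0.14,"twist":0,"hand":60},{"tx":-0.23,"ty":-0.09,"tz":0,"twist":0,"hand":60},{"tx":0,"ty":0,"tz":0,"twist":0,"hand":45},{"tx":0,"ty":0,"tz":0,"twist":0,"hand":20},{"tx":0,"ty":0,"tz":0,"twist":0,"hand":10},{"tx":0,"ty":0,"tz":0,"twist":0,"hand":10},{"tx":0,"ty":0,"tz":0,"twist":0,"hand":10},{"tx":0,"ty":0,"tz":0,"twist":0,"hand":10}]' 60; python3 -m jog '[{"tx":0,"ty":0,"tz":-0.1,"twist":0,"hand":10},{"tx":0,"ty":0,"tz":-0.3,"twist":0,"hand":10},{"tx":0,"ty":0,"tz":-0.5,"twist":0,"hand":10},{"tx":0,"ty":0,"tz":-0.6,"twist":0,"hand":10},{"tx":0,"ty":0,"tz":-0.6,"twist":0,"hand":10},{"tx":0,"ty":0,"tz":-0.6,"twist":0,"hand":10},{"tx":0,"ty":0,"tz":-0.5,"twist":0,"hand":10},{"tx":0,"ty":0,"tz":-0.3,"twist":0,"hand":10},{"tx":0,"ty":0,"tz":-0.1,"twist":0,"hand":10},{"tx":0,"ty":0,"tz":0,"twist":0,"hand":10},{"tx":0,"ty":0,"tz":0,"twist":0,"hand":10}]'
python3 - <<'E'
from h import *
im,P=cloud("wrist"); T=intool(P); save("w5",im)
zt=np.nanmedian(P[300:320,290:300,2]); print("hub top z",zt)
m=(abs(P[...,2]-zt)<.003)&(abs(T[...,1])<.0165)&(abs(T[...,0])<.045); q=T[m]; print(len(q),np.percentile(q,[.5,99.5],axis=0).round(4))
for sl in (np.s_[200:270,280:350],):
    q=P[sl].reshape(-1,3); q=q[~np.isnan(q[:,0])]; c,n,p=plane(q); print(len(q),len(p),c.round(4),n.round(3),"tilt %.1f"%np.degrees(np.arccos(n[2])))
plan((.5115,.2285,.18),61+90)
E
```

```text
time: 11.4
ee_pos: [0.3876, -0.2772, 0.0139]
ee_rot: [-0.411, 3.113, -0.002]
ft_force: [3.3, -0.0, 3.7]
opening: 0.384
grasp_force: 60.8
time: 12.5
ee_pos: [0.386, -0.2762, 0.1913]
ee_rot: [0.411, -3.112, -0.004]
ft_force: [0.5, 0.4, -3.3]
opening: 0.389
grasp_force: 60.1
hub top z 0.21918661579833756
7927 [[-0.0169 -0.0164 -0.0301]
 [ 0.0175  0.0164 -0.0251]]
4873 4869 [ 0.3564 -0.2847  0.1858] [ 0.006 -0.002  1.   ] tilt 0.4
yaw_y now 105.0 tw deg -46.0 share -0.511 shift shares [-10.04   2.7    0.24] pos [ 0.386  -0.2761  0.1912] q6 -2.57 tz axis [-0.003  0.002 -1.   ]
yaw_y now 105.0 tw deg 134.0 share 1.489 shift shares [10.04 -2.7   0.24] pos [ 0.386  -0.2761  0.1912] q6 -2.57 tz axis [-0.003  0.002 -1.   ]
```

```bash
python3 -m jog '[{"tx":-0.18,"ty":0.33,"tz":0,"twist":0,"hand":10},{"tx":-0.36,"ty":0.65,"tz":0,"twist":0,"hand":10},{"tx":-0.4,"ty":0.72,"tz":0,"twist":0,"hand":10},{"tx":-0.4,"ty":0.72,"tz":0,"twist":0,"hand":10},{"tx":-0.4,"ty":0.72,"tz":0,"twist":0,"hand":10},{"tx":-0.4,"ty":0.72,"tz":0,"twist":0,"hand":10},{"tx":-0.4,"ty":0.72,"tz":0,"twist":0,"hand":10},{"tx":-0.4,"ty":0.72,"tz":0,"twist":0,"hand":10},{"tx":-0.4,"ty":0.72,"tz":0,"twist":0,"hand":10},{"tx":-0.4,"ty":0.72,"tz":0,"twist":0,"hand":10},{"tx":-0.4,"ty":0.72,"tz":0,"twist":0,"hand":10},{"tx":-0.4,"ty":0.72,"tz":0,"twist":0,"hand":10},{"tx":-0.32,"ty":0.6,"tz":0,"twist":0,"hand":10},{"tx":-0.18,"ty":0.32,"tz":0,"twist":0,"hand":10},{"tx":0,"ty":0,"tz":0,"twist":-0.085,"hand":10},{"tx":0,"ty":0,"tz":0,"twist":-0.085,"hand":10},{"tx":0,"ty":0,"tz":0,"twist":-0.085,"hand":10},{"tx":0,"ty":0,"tz":0,"twist":-0.085,"hand":10},{"tx":0,"ty":0,"tz":0,"twist":-0.085,"hand":10},{"tx":0,"ty":0,"tz":0,"twist":-0.085,"hand":10}]'
python3 - <<'E'
from h import *
s=arm.read_state()
im,P=cloud("wrist"); save("w6",im); np.savez("w6.npz",im=im,P=P)
plan((.5115,.2285,.18),61+90)
im,P=cloud("top"); np.savez("top6.npz",im=im,P=P)
im,P=cloud("scene"); np.savez("scene6.npz",im=im,P=P)
for cam in("wrist","top","scene"):
    for q in("mill_shaft_tip","mill_pin_foot"):
        for r in arm.tip_of(cam,q)[:2]: print(cam,q,r["score"],r["point"])
E
```

```text
time: 14.55
ee_pos: [0.5116, 0.2271, 0.1919]
ee_rot: [1.598, -2.701, -0.0]
ft_force: [-0.1, -0.7, -2.2]
opening: 0.391
grasp_force: 60.6
yaw_y now 151.4 tw deg 0.4 share 0.005 shift shares [-0.02  0.02  0.24] pos [0.5116 0.2271 0.1919] q6 -2.32 tz axis [-0.002 -0.001 -1.   ]
yaw_y now 151.4 tw deg -179.6 share -1.995 shift shares [ 0.02 -0.02  0.24] pos [0.5116 0.2271 0.1919] q6 -2.32 tz axis [-0.002 -0.001 -1.   ]
wrist mill_pin_foot 0.68 [244.3, 618.2]
top mill_shaft_tip 0.93 [304.0, 185.7]
top mill_shaft_tip 0.37 [219.7, 225.1]
top mill_pin_foot 0.89 [300.3, 187.0]
top mill_pin_foot 0.71 [178.7, 321.0]
scene mill_shaft_tip 0.97 [279.9, 383.5]
scene mill_shaft_tip 0.73 [280.2, 483.4]
scene mill_pin_foot 0.66 [304.4, 487.2]
scene mill_pin_foot 0.6 [309.8, 389.1]
```

View pics/w6.png

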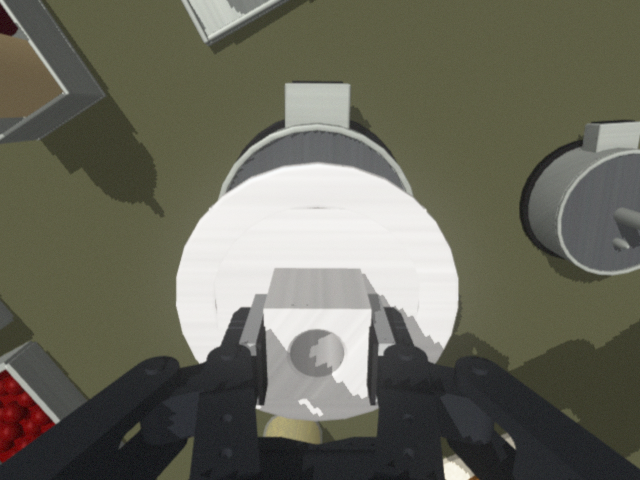

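Chute is centred at (317,105), in line with the hub at column 317, so the yaw is right. The shaft tip shows through the bore near (320,350). Next I refine the mill centre from the wrist cloud.

```bash
python3 - <<'E'
from h import *
P0=np.load("top.npz")["P"]; W=np.load("w6.npz")["P"]; T6=np.load("top6.npz")["P"]; S0=np.load("scene.npz")["P"]
def outer(P,lo=.0705,hi=.078):
    p=P[near(P,(.511,.228),.078,lo,hi)]; 
    # rim = outermost points per angle, fixed radius fit 68mm outer
    from scipy.optimize import least_squares
    a=np.arctan2(p[:,1]-.228,p[:,0]-.511); r=np.hypot(p[:,0]-.511,p[:,1]-.228); k=((a+np.pi)/(2*np.pi)*36).astype(int)
    e=np.array([p[k==i][np.argmax(r[k==i])][:2] for i in range(36) if (k==i).sum()>3 and r[k==i].max()>.058])
    f=least_squares(lambda c:np.hypot(*(e-c[:2]).T)-c[2],[.511,.228,.068],loss="soft_l1",f_scale=.001)
    return len(e),f.x.round(4)
print("top",outer(P0)); print("scene",outer(S0)); print("wrist",outer(W))
sh=W[330:375,292:345].reshape(-1,3); sh=sh[(sh[:,2]<.136)]; print("bore pts",len(sh),np.round(np.percentile(sh,[5,50,95],axis=0),4) if len(sh) else 0)
for nm,P in(("top",P0),("scene",S0)):
    t=P[near(P,(.511,.228),.02,.1,.136)]; print(nm,"shaft",len(t),((t.min(0)+t.max(0))/2).round(4))
    t=P[near(P,(.526,.2545),.012,.076,.095)]; print(nm,"pin",len(t),((t.min(0)+t.max(0))/2).round(4))
# chute direction, wrist
m=near(W,(.511,.228),.115,.005,.06)&(np.hypot(W[...,0]-.511,W[...,1]-.228)>.078); q=W[m]
c,n,p=plane(q); k=p; print("chute",len(k),k.mean(0).round(4),n.round(2))
r=cv2.minAreaRect((k[:,:2]*1000).astype(np.float32)); print(r)
E
```

```text
top (36, array([0.5112, 0.2285, 0.0675]))
scene (35, array([0.5121, 0.2287, 0.0683]))
wrist (15, array([0.5119, 0.2271, 0.0677]))
bore pts 0 0
top shaft 41 [0.5103 0.228  0.1193]
top pin 16 [0.5267 0.2514 0.0829]
scene shaft 112 [0.5134 0.2303 0.1163]
scene pin 25 [0.5271 0.256  0.0829]
chute 1663 [0.4705 0.1532 0.0514] [-0.   -0.01  1.  ]
((470.77569580078125, 154.0503387451172), (18.285404205322266, 44.080657958984375), 61.145103454589844)
```

```bash
python3 -m jog '[{"tx":-0.015,"ty":0.01,"tz":0.2,"twist":0.005,"hand":10},{"tx":0,"ty":0,"tz":0.25,"twist":0,"hand":10},{"tx":0,"ty":0,"tz":0.2,"twist":0,"hand":10},{"tx":0,"ty":0,"tz":0.1,"twist":0,"hand":10},{"tx":0,"ty":0,"tz":0.1,"twist":0,"hand":10},{"tx":0,"ty":0,"tz":0.1,"twist":0,"hand":10},{"tx":0,"ty":0,"tz":0.1,"twist":0,"hand":10},{"tx":0,"ty":0,"tz":0,"twist":0,"hand":10}]'; python3 -m jog '[{"tx":0,"ty":0,"tz":0.1,"twist":0,"hand":10},{"tx":0,"ty":0,"tz":0.1,"twist":0,"hand":10},{"tx":0,"ty":0,"tz":0.1,"twist":0,"hand":10},{"tx":0,"ty":0,"tz":0.1,"twist":0,"hand":10},{"tx":0,"ty":0,"tz":0,"twist":0,"hand":10}]'
```

```text
time: 15.8
ee_pos: [0.5117, 0.2287, 0.14]
ee_rot: [1.582, -2.713, -0.0]
ft_force: [0.9, 0.4, -3.0]
opening: 0.391
grasp_force: 60.5
time: 16.3
ee_pos: [0.5118, 0.228, 0.1196]
ee_rot: [1.582, -2.713, 0.002]
ft_force: [0.8, -4.8, -4.9]
opening: 0.384
grasp_force: 60.5
```

```bash
python3 -m jog '[{"tx":0,"ty":0,"tz":0.1,"twist":0,"hand":10},{"tx":0,"ty":0,"tz":0.1,"twist":0,"hand":10},{"tx":0,"ty":0,"tz":0.08,"twist":0,"hand":10},{"tx":0,"ty":0,"tz":0.06,"twist":0,"hand":10},{"tx":0,"ty":0,"tz":0,"twist":0,"hand":10}]'; python3 -m jog '[{"tx":0,"ty":0,"tz":0.06,"twist":0,"hand":10},{"tx":0,"ty":0,"tz":0.06,"twist":0,"hand":10},{"tx":0,"ty":0,"tz":0.06,"twist":0,"hand":10},{"tx":0,"ty":0,"tz":0,"twist":0,"hand":10}]'
```

```text
time: 16.8
ee_pos: [0.5121, 0.2279, 0.1034]
ee_rot: [1.582, -2.713, 0.002]
ft_force: [0.3, -5.2, -2.7]
opening: 0.386
grasp_force: 60.7
time: 17.2
ee_pos: [0.5121, 0.2279, 0.0945]
ee_rot: [1.582, -2.713, 0.002]
ft_force: [0.8, -6.4, -1.6]
opening: 0.384
grasp_force: 60.8
```

```bash
python3 -m jog '[{"tx":0.01,"ty":0,"tz":0.06,"twist":0,"hand":10},{"tx":0,"ty":0,"tz":0.05,"twist":0,"hand":10},{"tx":0,"ty":0,"tz":0.05,"twist":0,"hand":10},{"tx":0,"ty":0,"tz":0.03,"twist":0,"hand":10},{"tx":0,"ty":0,"tz":0,"twist":0,"hand":10},{"tx":0,"ty":0,"tz":0,"twist":0,"hand":10}]'
```

```text
time: 17.8
ee_pos: [0.5121, 0.2278, 0.0852]
ee_rot: [1.582, -2.714, 0.001]
ft_force: [-0.5, -5.0, -2.5]
opening: 0.387
grasp_force: 60.8
```

```bash
python3 -m jog '[{"tx":0,"ty":0,"tz":0.02,"twist":0,"hand":10},{"tx":0,"ty":0,"tz":0.02,"twist":0,"hand":10},{"tx":0,"ty":0,"tz":0,"twist":0,"hand":10}]';python3 -m jog '[{"tx":0,"ty":0,"tz":0,"twist":0,"hand":34.5},{"tx":0,"ty":0,"tz":0,"twist":0,"hand":37},{"tx":0,"ty":0,"tz":0,"twist":0,"hand":42},{"tx":0,"ty":0,"tz":0,"twist":0,"hand":55},{"tx":0,"ty":0,"tz":0,"twist":0,"hand":55},{"tx":0,"ty":0,"tz":-0.3,"twist":0,"hand":60},{"tx":0,"ty":0,"tz":-0.6,"twist":0,"hand":60},{"tx":0,"ty":0,"tz":-0.6,"twist":0,"hand":60},{"tx":0,"ty":0,"tz":-0.5,"twist":0,"hand":60},{"tx":0,"ty":0,"tz":-0.2,"twist":0,"hand":60},{"tx":0,"ty":0,"tz":0,"twist":0,"hand":60},{"tx":0,"ty":0,"tz":0,"twist":0,"hand":60}]'
python3 - <<'E'
from h import *
im,P=cloud("wrist"); save("w7",im)
m=near(P,(.512,.228),.056,.05,.09); c,n,p=plane(P[m]); print("plate",len(p),c.round(4),n.round(3))
T=intool(P); m=near(P,(.512,.228),.03,.108,.116)&(abs(T[...,1])<.022); q=P[m]; print("hub",len(q),np.median(q[:,2]),cv2.minAreaRect((q[:,:2]*1000).astype(np.float32)))
plan((.48,.039,.15),151)
E
```

```text
time: 18.1
ee_pos: [0.5122, 0.2278, 0.084]
ee_rot: [1.582, -2.714, 0.002]
ft_force: [-2.8, -6.3, 2.3]
opening: 0.39
grasp_force: 61.2
time: 19.3
ee_pos: [0.5113, 0.2283, 0.1925]
ee_rot: [1.582, -2.713, -0.001]
ft_force: [-0.6, 0.1, -0.1]
opening: 0.705
grasp_force: 0.0
plate 17509 [0.5095 0.2237 0.0784] [ 0.    -0.001  1.   ]
hub 2692 0.11248986439679344 ((512.0740356445312, 228.14547729492188), (35.30916976928711, 33.913246154785156), 59.614315032958984)
yaw_y now 150.5 tw deg -0.5 share -0.006 shift shares [ 3.61 -1.29  0.84] pos [0.5109 0.2281 0.1916] q6 -2.30 tz axis [-0.003 -0.001 -1.   ]
yaw_y now 150.5 tw deg 179.5 share 1.994 shift shares [-3.61  1.29  0.84] pos [0.5109 0.2281 0.1916] q6 -2.30 tz axis [-0.003 -0.001 -1.   ]
```

View pics/w7.png

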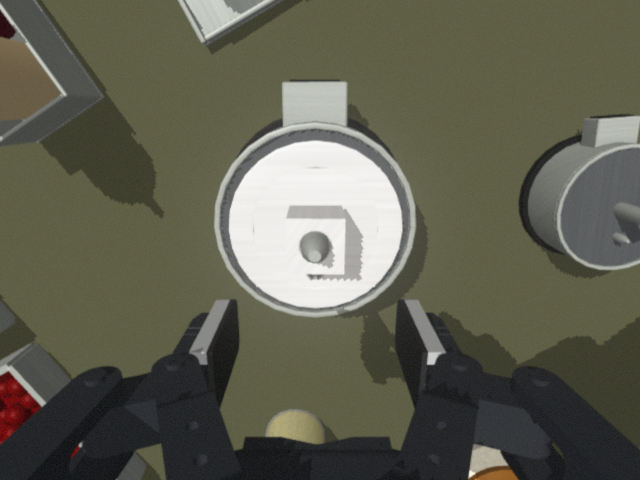

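The disc is home: plate level at z = 0.078, hub at (315,240) in the picture with the shaft through it and central. Next is the black cap in the tray.

```bash
python3 -m jog '[{"tx":0.3,"ty":-0.1,"tz":0,"twist":0,"hand":56},{"tx":0.6,"ty":-0.21,"tz":0,"twist":0,"hand":56},{"tx":0.65,"ty":-0.24,"tz":0,"twist":0,"hand":56},{"tx":0.65,"ty":-0.24,"tz":0,"twist":0,"hand":56},{"tx":0.65,"ty":-0.24,"tz":0,"twist":0,"hand":56},{"tx":0.5,"ty":-0.17,"tz":0.1,"twist":0,"hand":56},{"tx":0.25,"ty":-0.1,"tz":0.4,"twist":0,"hand":56},{"tx":0,"ty":0,"tz":0.5,"twist":0,"hand":56},{"tx":0,"ty":0,"tz":0.4,"twist":0,"hand":56},{"tx":0,"ty":0,"tz":0,"twist":0,"hand":56},{"tx":0,"ty":0,"tz":0,"twist":0,"hand":56}]'
python3 - <<'E'
from h import *
im,P=cloud("wrist"); save("w8",im)
T=intool(P); m=near(P,(.48,.039),.035,.036,.05); q=P[m]; q=q[abs(q[:,2]-np.median(q[:,2]))<.003]
(c,r)=cv2.minEnclosingCircle((q[:,:2]*1000).astype(np.float32)); print(len(q),np.median(q[:,2]),c,r)
plan((c[0]/1000,c[1]/1000,.012),150.5)
E
```

```text
time: 20.45
ee_pos: [0.4789, 0.0393, 0.1225]
ee_rot: [1.581, -2.713, -0.002]
ft_force: [-0.7, 0.3, 0.2]
opening: 0.656
grasp_force: 0.0
3133 0.04443880554217222 (479.7870178222656, 36.13101577758789) 18.976999282836914
yaw_y now 150.5 tw deg -0.0 share -0.000 shift shares [ 0.06 -0.03  2.23] pos [0.4798 0.0395 0.1237] q6 -2.66 tz axis [ 0. -0. -1.]
yaw_y now 150.5 tw deg 180.0 share 2.000 shift shares [-0.06  0.03  2.23] pos [0.4798 0.0395 0.1237] q6 -2.66 tz axis [ 0. -0. -1.]
```

View pics/w8.png

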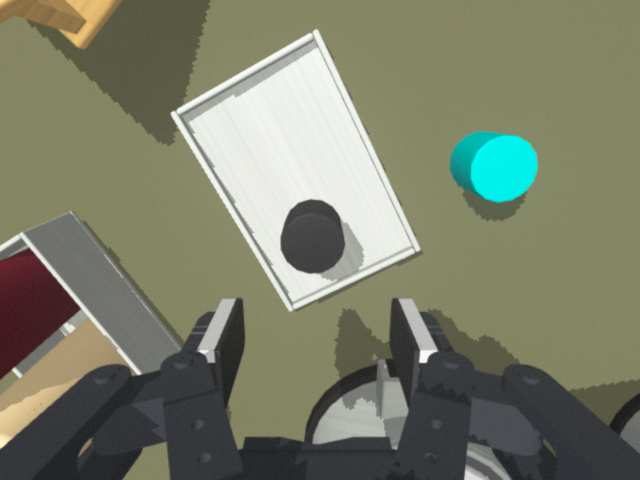

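The enlarged view confirms the black cap in the tray at (313,240); the teal look-alike is outside it at (500,168). Next I descend and grip.

```bash
python3 -m jog '[{"tx":0.06,"ty":-0.03,"tz":0.2,"twist":0,"hand":56},{"tx":0,"ty":0,"tz":0.4,"twist":0,"hand":56},{"tx":0,"ty":0,"tz":0.45,"twist":0,"hand":56},{"tx":0,"ty":0,"tz":0.4,"twist":0,"hand":56},{"tx":0,"ty":0,"tz":0.35,"twist":0,"hand":56},{"tx":0,"ty":0,"tz":0.25,"twist":0,"hand":56},{"tx":0,"ty":0,"tz":0.15,"twist":0,"hand":56},{"tx":0,"ty":0,"tz":0,"twist":0,"hand":56},{"tx":0,"ty":0,"tz":0,"twist":0,"hand":56}]'; python3 -m jog '[{"tx":0,"ty":0,"tz":0,"twist":0,"hand":45},{"tx":0,"ty":0,"tz":0,"twist":0,"hand":35},{"tx":0,"ty":0,"tz":0,"twist":0,"hand":25},{"tx":0,"ty":0,"tz":0,"twist":0,"hand":20},{"tx":0,"ty":0,"tz":0,"twist":0,"hand":20},{"tx":0,"ty":0,"tz":0,"twist":0,"hand":20}]' 35
```

```text
time: 21.4
ee_pos: [0.4802, 0.0364, 0.014]
ee_rot: [-1.582, 2.713, -0.001]
ft_force: [0.8, 0.5, -0.3]
opening: 0.654
grasp_force: 0.0
time: 22.0
ee_pos: [0.4805, 0.0364, 0.0145]
ee_rot: [-1.582, 2.713, -0.002]
ft_force: [-1.1, -0.1, 6.4]
opening: 0.44
grasp_force: 35.0
```

```bash
python3 -m jog '[{"tx":0,"ty":0,"tz":-0.1,"twist":0,"hand":20},{"tx":0,"ty":0,"tz":-0.3,"twist":0,"hand":20},{"tx":0,"ty":0,"tz":-0.5,"twist":0,"hand":20},{"tx":0,"ty":0,"tz":-0.6,"twist":0,"hand":20},{"tx":0,"ty":0,"tz":-0.6,"twist":0,"hand":20},{"tx":0,"ty":0,"tz":-0.6,"twist":0,"hand":20},{"tx":0,"ty":0,"tz":-0.5,"twist":0,"hand":20},{"tx":0,"ty":0,"tz":-0.2,"twist":0,"hand":20},{"tx":0,"ty":0,"tz":0,"twist":0,"hand":20},{"tx":0,"ty":0,"tz":0,"twist":0,"hand":20}]'
python3 - <<'E'
from h import *
im,P=cloud("wrist"); save("w9",im); T=intool(P); p=arm.read_state()["ee_pos"]
m=(P[...,2]>p[2]+.02)&(P[...,2]<p[2]+.04)&(abs(T[...,1])<.0185)&(abs(T[...,0])<.03); q=P[m]; c,n,pp=plane(q,.0015); t=intool(pp)
print("top above tcp",c[2]-p[2],"n",n.round(3),len(pp)); print(cv2.minEnclosingCircle((t[:,:2]*1000).astype(np.float32)),np.percentile(t[:,0],[1,99]))
plan((.5121,.228,.18),150.5)
E
```

```text
time: 23.0
ee_pos: [0.4787, 0.0364, 0.1817]
ee_rot: [1.581, -2.712, -0.002]
ft_force: [0.7, 0.8, -2.0]
opening: 0.435
grasp_force: 35.3
top above tcp 0.03039942599049983 n [ 0.    -0.005  1.   ] 8906
((0.13264407217502594, 1.1907869577407837), 20.27243423461914) [-0.01656611  0.01820089]
yaw_y now 150.5 tw deg -0.0 share -0.000 shift shares [-3.67  1.3   0.02] pos [0.4784 0.0364 0.1812] q6 -2.66 tz axis [-0.003  0.    -1.   ]
yaw_y now 150.5 tw deg 180.0 share 2.000 shift shares [ 3.67 -1.3   0.02] pos [0.4784 0.0364 0.1812] q6 -2.66 tz axis [-0.003  0.    -1.   ]
```

```bash
python3 -m jog '[{"tx":-0.3,"ty":0.1,"tz":0,"twist":0,"hand":20},{"tx":-0.6,"ty":0.2,"tz":0,"twist":0,"hand":20},{"tx":-0.65,"ty":0.24,"tz":0,"twist":0,"hand":20},{"tx":-0.65,"ty":0.24,"tz":0,"twist":0,"hand":20},{"tx":-0.65,"ty":0.24,"tz":0,"twist":0,"hand":20},{"tx":-0.5,"ty":0.18,"tz":0,"twist":0,"hand":20},{"tx":-0.3,"ty":0.1,"tz":0,"twist":0,"hand":20},{"tx":0,"ty":0,"tz":0,"twist":0,"hand":20},{"tx":0,"ty":0,"tz":0,"twist":0,"hand":20},{"tx":0,"ty":0,"tz":0,"twist":0,"hand":20}]'
python3 - <<'E'
from h import *
plan((.5121,.228,.1216),150.5)
E
```

```text
time: 24.05
ee_pos: [0.5127, 0.2262, 0.1828]
ee_rot: [1.58, -2.714, 0.0]
ft_force: [-0.3, -0.4, -1.0]
opening: 0.433
grasp_force: 35.3
yaw_y now 150.4 tw deg -0.1 share -0.001 shift shares [-0.03  0.03  1.22] pos [0.5127 0.2262 0.1828] q6 -2.31 tz axis [-0.001 -0.001 -1.   ]
yaw_y now 150.4 tw deg 179.9 share 1.999 shift shares [ 0.03 -0.03  1.22] pos [0.5127 0.2262 0.1828] q6 -2.31 tz axis [-0.001 -0.001 -1.   ]
```

```bash
python3 -m jog '[{"tx":-0.03,"ty":0.03,"tz":0.1,"twist":0,"hand":20},{"tx":0,"ty":0,"tz":0.15,"twist":0,"hand":20},{"tx":0,"ty":0,"tz":0.15,"twist":0,"hand":20},{"tx":0,"ty":0,"tz":0.1,"twist":0,"hand":20},{"tx":0,"ty":0,"tz":0.08,"twist":0,"hand":20},{"tx":0,"ty":0,"tz":0.08,"twist":0,"hand":20},{"tx":0,"ty":0,"tz":0.08,"twist":0,"hand":20},{"tx":0,"ty":0,"tz":0,"twist":0,"hand":20}]'; python3 -m jog '[{"tx":0,"ty":0,"tz":0.08,"twist":0,"hand":20},{"tx":0,"ty":0,"tz":0.08,"twist":0,"hand":20},{"tx":0,"ty":0,"tz":0.08,"twist":0,"hand":20},{"tx":0,"ty":0,"tz":0.08,"twist":0,"hand":20},{"tx":0,"ty":0,"tz":0.06,"twist":0,"hand":20},{"tx":0,"ty":0,"tz":0,"twist":0,"hand":20}]'
```

```text
time: 24.85
ee_pos: [0.512, 0.2292, 0.1456]
ee_rot: [1.582, -2.713, -0.0]
ft_force: [0.4, 0.8, -0.5]
opening: 0.436
grasp_force: 35.3
time: 25.45
ee_pos: [0.5123, 0.228, 0.1266]
ee_rot: [1.582, -2.712, 0.004]
ft_force: [0.5, -5.6, -1.1]
opening: 0.432
grasp_force: 35.4
```

```bash
python3 -m jog '[{"tx":0.01,"ty":0,"tz":0.04,"twist":0,"hand":20},{"tx":0,"ty":0,"tz":0.03,"twist":0,"hand":20},{"tx":0,"ty":0,"tz":0.02,"twist":0,"hand":20},{"tx":0,"ty":0,"tz":0,"twist":0,"hand":20},{"tx":0,"ty":0,"tz":0,"twist":0,"hand":20}]'
```

```text
time: 25.95
ee_pos: [0.5123, 0.2279, 0.1228]
ee_rot: [1.582, -2.713, 0.003]
ft_force: [0.2, -5.6, 1.4]
opening: 0.436
grasp_force: 35.6
```

```bash
python3 -m jog '[{"tx":0,"ty":0,"tz":0.02,"twist":0,"hand":20},{"tx":0,"ty":0,"tz":0.02,"twist":0,"hand":20},{"tx":0,"ty":0,"tz":0,"twist":0,"hand":20},{"tx":0,"ty":0,"tz":0,"twist":0,"hand":20}]'
```

```text
time: 26.35
ee_pos: [0.5124, 0.228, 0.1225]
ee_rot: [1.582, -2.713, 0.003]
ft_force: [-4.0, -7.5, 8.8]
opening: 0.432
grasp_force: 36.3
```

```bash
python3 -m jog '[{"tx":0,"ty":0,"tz":0,"twist":0,"hand":39},{"tx":0,"ty":0,"tz":0,"twist":0,"hand":42},{"tx":0,"ty":0,"tz":0,"twist":0,"hand":50},{"tx":0,"ty":0,"tz":0,"twist":0,"hand":60},{"tx":0,"ty":0,"tz":0,"twist":0,"hand":60},{"tx":0,"ty":0,"tz":-0.3,"twist":0,"hand":60},{"tx":0,"ty":0,"tz":-0.5,"twist":0,"hand":60},{"tx":0,"ty":0,"tz":-0.5,"twist":0,"hand":60},{"tx":0,"ty":0,"tz":-0.5,"twist":0,"hand":60},{"tx":0,"ty":0,"tz":-0.3,"twist":0,"hand":60},{"tx":0,"ty":0,"tz":0,"twist":0,"hand":60},{"tx":0,"ty":0,"tz":0,"twist":0,"hand":60}]'
python3 - <<'E'
from h import *
im,P=cloud("wrist"); save("w10",im)
q=P[near(P,(.512,.228),.056,.07,.085)]; c,n,p=plane(q); print("plate",len(p),c.round(4),n.round(3))
q=P[near(P,(.512,.228),.035,.143,.165)]; c,n,p=plane(q,.0015); print("cap top",len(p),c.round(4),n.round(3),cv2.minEnclosingCircle((p[:,:2]*1000).astype(np.float32)))
E
```

```text
time: 27.55
ee_pos: [0.5119, 0.2288, 0.2256]
ee_rot: [1.582, -2.714, -0.0]
ft_force: [-0.4, 0.1, -0.6]
opening: 0.7
grasp_force: 0.0
plate 12841 [0.5076 0.2205 0.0785] [ 0.    -0.001  1.   ]
cap top 3116 [0.5115 0.2269 0.1524] [-0.004 -0.002  1.   ] ((511.66412353515625, 227.29800415039062), 18.87692642211914)
```

View pics/w10.png

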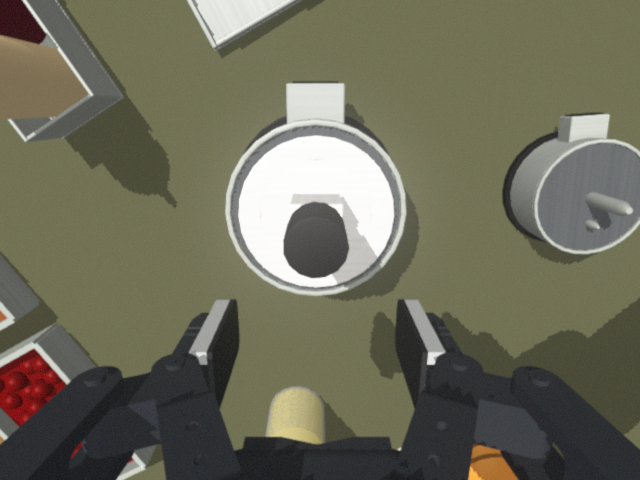

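The cap stands upright on the hub at (316,240), top at 0.152 m as expected. The disc lies flat and the gripper is clear.

```bash
python3 -c "
from cell import arm
print(arm.close_job())"
```

```text
the job is handed in; nothing more can be done
None
```

The job is handed in: the last check showed the disc level on the larger mill's deck over shaft and pin, the black cap upright on its hub, and the gripper clear. The verdict was not shown.

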